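# Loupe check of a worn dryer shaft

### The job

The dryer's drum shaft has been taken out to be checked for wear, but it has toppled over: stand it upright on its square plate and let go of it. Then take the hand loupe off its rest and hold it level over the shaft, lens centred above the end of the shaft and at the focal height that the red pointer on the rule stand marks, and finish while holding it still there. Do not touch the shaft with the loupe, and leave the pointer's setting, the spray can, the marker pen and the grey tape as they are.

Things in the scene. Friction and masses are not known exactly. Their poses are not given: they have to be found in the camera images.
- drum_shaft: Dryer drum shaft, steel, 0.22-0.4 kg: square plate 68x68x10 mm with 4 rivet holes, collar 40 mm wide to 18 mm up, then round shaft of 22 mm diameter to 92 mm. Origin: centre of the plate's underside; z along the shaft to its free end. Starts lying on one plate edge (y up) and the end's rim, shaft pointing to the right, -y (within 26 deg), end 16 deg low. Weight is near the plate.
- shaft_end (a point): Centre of the drum shaft's free end face, 92 mm from the plate's underside; axes as drum_shaft. The shaft's centre of mass is about 19 mm from the underside: tilted less than about 50 degrees from upright, resting on a plate edge, it settles onto the plate by itself.
- loupe: Hand loupe, 0.07-0.11 kg: clear lens in a black rim 71 mm wide, 10 mm thick, on a straight black 17x17 mm handle. Origin: centre of the lens; z is the lens axis (up when level, as is the lamp switch); the handle runs along -x, 46 to 146 mm from the origin. Starts in its rest, sloping 20 deg with the lens end up, lens pointing away from the robot, up to 35 deg to the left.
- handle_mid (a point): Middle of the loupe's handle, on its axis, 96 mm from the lens centre; axes as loupe. The centre of mass is about 20 mm from here towards the lens.
- lens_rest: Fixed grey loupe rest: foot 124x52x10 mm (12 mm with its pad), two notched saddles 10 mm long at x = -38 and +34 mm (33 mm wide over cheeks that reach about the handle's axis), heel stop behind the tail. Handle free for 60 mm between the saddles; lift straight up. Origin: on the worktop under the handle's middle (axis 52 mm up); x: horizontal way the lens points, z up.
- rule_stand: Fixed rule stand: dark steel base 50x60x22 mm with a clamp, and an upright steel rule 26 mm wide, 3 mm thick, reaching 212 mm up, with a red pointer on it. Origin: centre of the base's underside; z up; the graduated face looks along -x, roughly to the robot. Wall cabinets overhang the worktop beyond about x = 0.72 m, less than 0.6 m up: keep the wrist clear of them.
- pointer_tip (a point): Tip of the red pointer, 47 mm to the right (-y of the stand) of the rule. Its height marks the focal height: the lens centre belongs at this height. Set 140 to 175 mm above the worktop; a knock of some 4 N shifts the red slide. Axes as rule_stand.
- aerosol: Bystander, loose: white spray can with a green cap, 58 mm in diameter, 187 mm high, standing at the right.
- marker: Bystander, loose: white marker pen with a green cap, 17x135x16 mm, lying near the front edge.
- tape_roll: Bystander, loose: roll of grey tape, 106 mm in diameter, 48 mm high, lying flat at the left.
Mind the look-alikes: they are no part of the job. Of the things that look like the loupe, the smaller one is meant. What is shaped like the drum_shaft but orange or purple is not meant.

How it is judged:
On the way, in this order (a step that is already met when the one before it is completed fails the run):
1. the drum shaft stands upright on its plate on the worktop, let go and at rest, while the loupe is still in its rest (angle between drum_shaft's own z axis and vertical below 0.08 rad and height (world z) of drum_shaft below 0.006 m and contact force between each of the arm, the fingers and drum_shaft below 0.2 N and linear speed of drum_shaft below 0.02 m/s and angular speed of drum_shaft below 0.2 rad/s and distance between loupe and lens_rest below 0.15 m), for 0.3 s.
2. the loupe has been lifted off its rest by the gripper (contact force between the fingers and loupe above 1 N and contact force between loupe and lens_rest below 0.1 N and height (world z) of handle_mid above 0.09 m), for 0.2 s.
At the end, for the whole second after the job is handed in: Shaft upright on its plate (0.08 rad), at rest, untouched. Loupe carried by the fingers alone, touching nothing else: lens centre within 12 mm sideways of the shaft end's centre and 7 mm of the pointer tip's height, level within 0.14 rad (switch side up), under 0.02 m/s (angle between drum_shaft's own z axis and vertical below 0.08 rad and height (world z) of drum_shaft below 0.006 m and contact force between each of the arm, the fingers and drum_shaft below 0.2 N and linear speed of each of drum_shaft, loupe below 0.02 m/s and angular speed of drum_shaft below 0.2 rad/s and horizontal distance between loupe and shaft_end below 0.012 m and z of loupe in the frame of pointer_tip between -0.007 and 0.007 m and angle between loupe's own z axis and vertical below 0.14 rad and contact force between the fingers and loupe above 1 N and contact force between loupe and drum_shaft below 0.1 N and contact force between loupe and lens_rest below 0.1 N and contact force between loupe and rule_stand below 0.1 N and contact force between loupe and aerosol below 0.1 N and contact force between loupe and marker below 0.1 N and contact force between loupe and tape_roll below 0.1 N); the arm keeps its last pose, push and grip.
It fails at once if the loupe touches the drum shaft (contact force between loupe and drum_shaft above 0.2 N).
It fails at once if the pointer's setting is shifted by more than 4 mm (distance of pointer_tip from where it was at the start of the episode above 0.004 m).
It fails at once if the spray can is moved by more than 25 mm (distance of aerosol from where it was at the start of the episode above 0.025 m).
It fails at once if the marker pen is moved by more than 25 mm (distance of marker from where it was at the start of the episode above 0.025 m).
It fails at once if the roll of tape is moved by more than 25 mm (distance of tape_roll from where it was at the start of the episode above 0.025 m).
It also fails if it takes over 67 s, if anything falls off the work surface, if the arm or the gripper's body presses on something with over 40 N, if the wrist force passes 120 N, or if a joint passes its speed limit or range.

### The arm

A 6-joint arm with a two-finger parallel gripper is mounted at the origin on a cart in front of the work surface, level with it; the furniture and walls round the work are solid. World frame = base frame: x ahead of the robot, y to its left, z up, the work surface at z = 0. Lengths are in m, angles in rad, forces in N, time in s.
With the tool pointing down it reaches from about 0.35 to 0.975 m from the base axis. Payload 7.1 kg.
Tool frame: the origin (TCP) lies midway between the tips of the shut fingers; the grasp point (between the pads) lies 19 mm behind it; z points along the fingers, y is the line along which they close (so a half turn about z gives the same grasp; the last joint's range is limited). The gripper opens to 88 mm and grips with 3 to 60 N. Pads are 20 mm wide; open, the fingers measure 115 mm over their backs; the gripper's body (75 mm by 178 mm) begins 61 mm behind the grasp point.
Start: joints at [-1.124, 0.423, 1.63, -0, 1.089, -0.019], TCP at [0.281, -0.558, 0.223] pointing down, gripper open.
Joint ranges: [-3, 3], [-0.9, 2.11], [0.09, 2.58], [-1.31, 4.45], [0.11, 2.69], [-2.54, 2.54]. Speed limits (rad/s): [2.39, 2.39, 3.01, 3.14, 3.14, 3.14].

### API

Orientations are given as a unit quaternion [w, x, y, z].
In Python, from station import move_pose, movel, movej, command_gripper, wait, inverse_kinematics, read_camera, camera_info, MotionError, job_done, get_time, get_joint_pos, get_qvel, get_effort, get_tcp_pos, get_ee_rot, get_ft_force, get_ft_torque, get_grip_width, get_finger_force gives the robot as it stands. Calls block until the motion is done:
- move_pose(position, orientation): joint-space move of the TCP to a pose.
- movel(position, frame=None, v=0.15, until_force=None): straight line of the TCP; frame=None keeps the orientation; v is the mean speed in m/s. With until_force (N) it stops when the force on the tool has changed by that much, and returns True; else False.
- movej(angles): joint-space move.
- command_gripper(opening): opening from 0.0 (shut) to 1.0 (fully open); the grip force is fixed at half the most; returns when the fingers have stopped.
- wait(seconds).
- inverse_kinematics(position, orientation): joint angles nearest the present ones, or None.
- read_camera(name): name is "side" or "top" or "wrist"; returns the picture (384x512x3 uint8, red, green, blue); there is no depth.
- camera_info(name): a dict with "intrinsics" (3x3 intrinsics, pixels), "T" (4x4, takes a point from camera to world coordinates); the wrist camera has in their place "tool_from_camera" (4x4, takes a point from camera to tool coordinates, whose origin is the TCP and whose axes are the flange's). Camera axes: x right, y up, looking along -z (the intrinsics and any distortion apply to the point x, -y, -z); pixel columns grow to the right and rows downward; lengths in m; the calibration is good to about 2 mm. The wrist camera is an equidistant fisheye: a pixel r from the principal point sees the ray r / f radians off the axis. A picture is of the moment at which its call begins: read the wrist's pose just before it. camera_info takes no time and is no camera call.
A pose or a line that the arm cannot do raises MotionError and nothing moves.
- job_done(): hands the job in; it is judged then, once.
Readings, each from a call of its own:
- get_time(): time.
- get_joint_pos(): joint angles.
- get_qvel(): joint speeds.
- get_effort(): joint torques, N m.
- get_tcp_pos(): TCP position.
- get_ee_rot(): TCP orientation.
- get_ft_force(): force on the tool from outside, world axes, zero at the start.
- get_ft_torque(): the same for the moment, N m.
- get_grip_width(): opening from 0.0 (shut) to 1.0 (fully open).
- get_finger_force(): force on a finger pad.
Only numpy, scipy, OpenCV 4.12 (cv2) and the standard library are available. Lean on these libraries where they do the work, as an engineer would, in place of code of your own. Each camera call takes 0.05 s, during which the arm holds its last target. There are 200 camera calls.

## Working session

There is one attempt and no reset: what is moved stays moved. The work goes in short steps, each a Python script; the robot and the scene stay as the last script left them, time stands still between calls to the robot, and variables do not carry over. Pictures are saved under pics/ and viewed, at most 10 in all, crops included, and the job is handed in when it is done.

```bash
mkdir -p pics; ls; python3 - <<'E'
from station import *
import cv2, numpy as np
for n in ("side","top","wrist"):
    im=read_camera(n); cv2.imwrite(f"pics/{n}0.png",im[:,:,::-1])
    print(n,{k:np.round(v,4).tolist() if not isinstance(v,str) else v for k,v in camera_info(n).items()})
a=cv2.imread("pics/side0.png");b=cv2.imread("pics/top0.png")
cv2.imwrite("pics/top0b.png",cv2.resize(b,(800,600),interpolation=2))
cv2.imwrite("pics/side0b.png",cv2.resize(a,(800,600),interpolation=2))
print(get_tcp_pos(),get_ee_rot(),get_time())
E
```

```text
pics
side {'intrinsics': [[367.6408, 0.0, 252.4323], [0.0, 367.6408, 199.9957], [0.0, 0.0, 1.0]], 'T': [[-0.8936, 0.2718, -0.3571, 0.0868], [-0.4487, -0.5226, 0.725, 0.7875], [0.0105, 0.8081, 0.5889, 0.869], [0.0, 0.0, 0.0, 1.0]]}
top {'intrinsics': [[464.4552, 0.0, 256.8565], [0.0, 464.4552, 188.0976], [0.0, 0.0, 1.0]], 'T': [[0.0244, 0.7789, -0.6267, -0.4943], [-0.9996, 0.0298, -0.0018, -0.115], [0.0173, 0.6264, 0.7793, 1.4022], [0.0, 0.0, 0.0, 1.0]]}
wrist {'intrinsics': [[297.3186, 0.0, 253.6479], [0.0, 297.3186, 198.3688], [0.0, 0.0, 1.0]], 'tool_from_camera': [[0.0003, 0.9618, 0.2737, 0.0754], [1.0, -0.0005, 0.0008, 0.0002], [0.0009, 0.2737, -0.9618, -0.1631], [0.0, 0.0, 0.0, 1.0]]}
[ 0.28055749 -0.55802935  0.22210804] [-5.38341541e-04  9.73002936e-01  2.30792078e-01 -1.19218139e-04] 0.15
```

View pics/top0b.png

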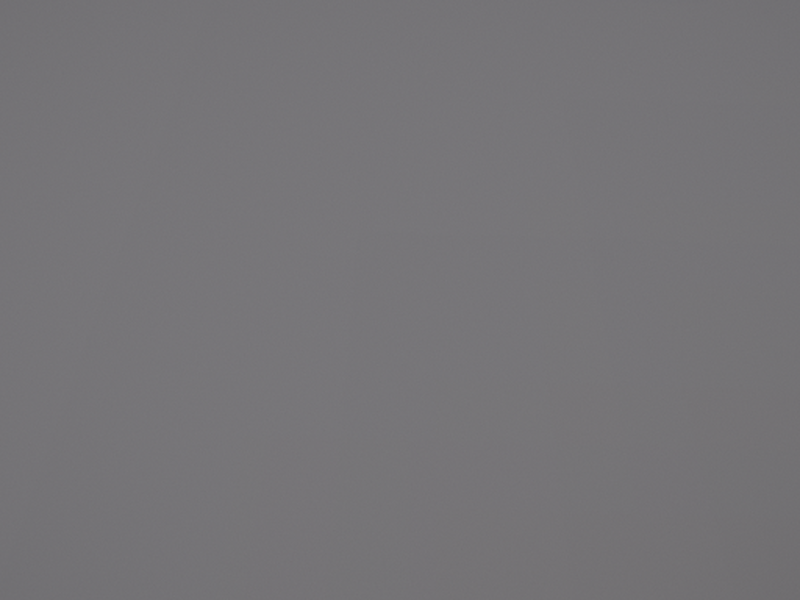

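View pics/side0b.png

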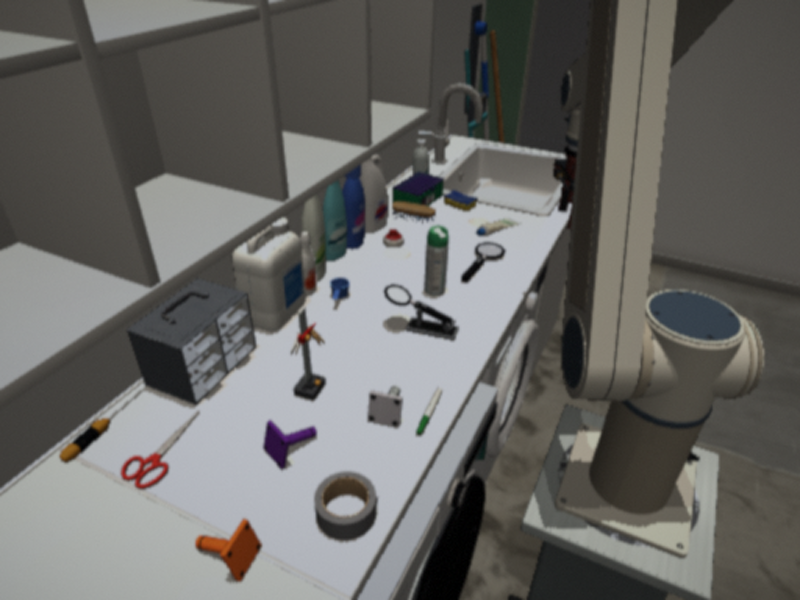

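The side view (800x600 scale) shows these, while the top picture is blank grey:
- **Steel shaft:** (388,405). The purple (285,440) and orange (235,550) ones are look-alikes.
- **Loupe in its rest:** lens (398,295), handle (435,318). The loupe lying flat at (485,255) is larger and not in a rest, so it isn't the one meant.
- **Rule stand:** (308,350).
- **Spray can:** (436,260).
- **Pen:** (428,410).
- **Tape:** (345,505).

I'll look from the wrist camera next.

```bash
cat > h.py <<'E'
from station import *
import cv2, numpy as np
from scipy.spatial.transform import Rotation as R
def q2m(q): return R.from_quat([q[1],q[2],q[3],q[0]]).as_matrix()
def m2q(M): x,y,z,w=R.from_matrix(M).as_quat(); return [w,x,y,z]
def side_ray(u,v):
    c=camera_info("side");K=c["intrinsics"];T=np.array(c["T"])
    d=np.array([(u-K[0][2])/K[0][0],-(v-K[1][2])/K[1][1],-1]); d=T[:3,:3]@d
    return T[:3,3],d/np.linalg.norm(d)
def wcam(pos,q):
    T=np.eye(4);T[:3,:3]=q2m(q);T[:3,3]=pos
    return T@np.array(camera_info("wrist")["tool_from_camera"])
def wrist_ray(u,v,T):
    K=camera_info("wrist")["intrinsics"]
    x=u-K[0][2];y=v-K[1][2];r=np.hypot(x,y);th=r/K[0][0];s=np.sin(th)/max(r,1e-9)
    d=T[:3,:3]@np.array([x*s,-y*s,-np.cos(th)]); return T[:3,3],d
def wproj(P,T):
    K=camera_info("wrist")["intrinsics"]
    p=np.linalg.inv(T)@np.append(P,1);x,y,z=p[0],-p[1],-p[2];h=np.hypot(x,y);th=np.arctan2(h,z)
    return np.array([K[0][2]+K[0][0]*th*x/h,K[1][2]+K[0][0]*th*y/h])
def sproj(P):
    c=camera_info("side");K=c["intrinsics"]
    p=np.linalg.inv(np.array(c["T"]))@np.append(P,1)
    return np.array([K[0][2]-K[0][0]*p[0]/p[2],K[1][2]+K[0][0]*p[1]/p[2]])
def atz(o,d,z): return o+d*(z-o[2])/d[2]
def tri(r):
    A=0;b=0
    for o,d in r:
        M=np.eye(3)-np.outer(d,d);A=A+M;b=b+M@o
    x=np.linalg.solve(A,b); return x,[np.linalg.norm((np.eye(3)-np.outer(d,d))@(x-o)) for o,d in r]
def down(yaw): # tool z down; tool y axis (closing) at world angle yaw
    y=np.array([np.cos(yaw),np.sin(yaw),0]);z=np.array([0,0,-1.]);return np.column_stack([np.cross(y,z),y,z])
def shot(name):
    p,q=get_tcp_pos(),get_ee_rot();im=read_camera("wrist");cv2.imwrite(f"pics/{name}.png",im[:,:,::-1])
    T=wcam(p,q);np.save(f"pics/{name}.npy",T);return T
E
python3 - <<'E'
from h import *
for n,u,v,z in [("shaft",388,405,.03),("lens",398,295,.1),("tail",455,332,.03),("stand",310,388,0.02),("tip",297,350,.155),("aero",435,290,0),("marker",430,410,0),("tape",345,520,0),("drum",316,433,0),("biglens",490,250,0)]:
    print(n,atz(*side_ray(u*.64,v*.64),z).round(3))
print(q2m(get_ee_rot()).round(2))
for yaw in (0,np.pi/2,-np.pi/2,np.pi):
    print(yaw, inverse_kinematics([0.42,-.1,.42],m2q(down(yaw))))
E
```

```text
shaft [0.464 0.046 0.03 ]
lens [ 0.577 -0.226  0.1  ]
tail [ 0.433 -0.241  0.03 ]
stand [0.638 0.068 0.02 ]
tip [0.631 0.105 0.155]
aero [ 0.562 -0.426  0.   ]
marker [ 0.393 -0.008  0.   ]
tape [0.418 0.297 0.   ]
drum [0.569 0.154 0.   ]
biglens [ 0.501 -0.703  0.   ]
[[ 0.89  0.45 -0.  ]
 [ 0.45 -0.89  0.  ]
 [ 0.   -0.   -1.  ]]
0 [-2.61309515e-01 -6.70138876e-02  1.77820627e+00 -4.44089210e-16
  1.43040027e+00 -2.61309515e-01]
1.5707963267948966 [-2.61309515e-01 -6.70138876e-02  1.77820627e+00 -4.44089210e-16
  1.43040027e+00 -1.83210584e+00]
-1.5707963267948966 [-2.61309515e-01 -6.70138876e-02  1.77820627e+00 -4.44089210e-16
  1.43040027e+00  1.30948681e+00]
3.141592653589793 None
```

```bash
python3 - <<'E'
from h import *
q=m2q(down(-np.pi/2))
move_pose([0.47,-.15,.42],q); shot("w1")
move_pose([0.47,-.0,.42],q); shot("w2")
cv2.imwrite("pics/top1.png",read_camera("top")[:,:,::-1])
cv2.imwrite("pics/side1.png",read_camera("side")[:,:,::-1])
ims=[cv2.imread(f"pics/{n}.png") for n in ("w1","w2")]
for n,i in zip(("w1","w2"),ims): cv2.imwrite(f"pics/{n}b.png",cv2.resize(i,(800,600),interpolation=2))
print(cv2.imread("pics/top1.png").std(),get_time())
E
```

```text
1.9923693039875678 2.7917
```

View pics/w1b.png

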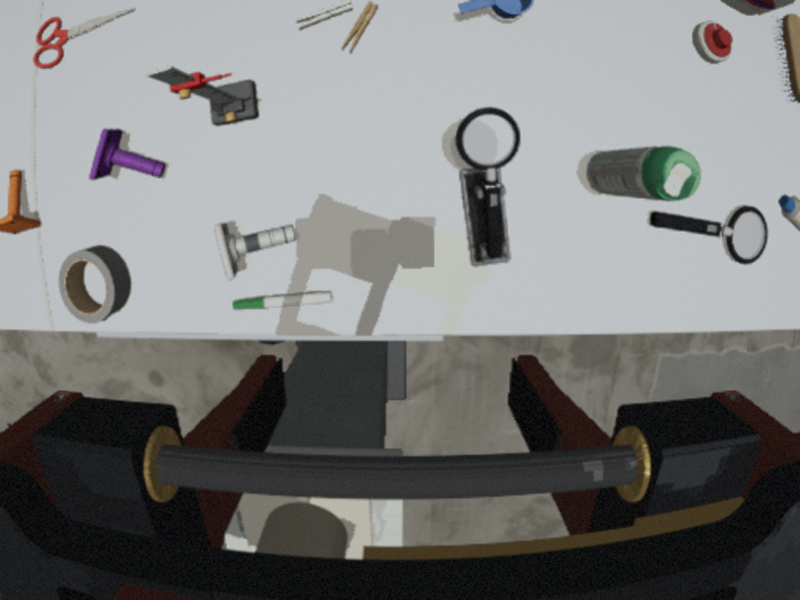

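View pics/w2b.png

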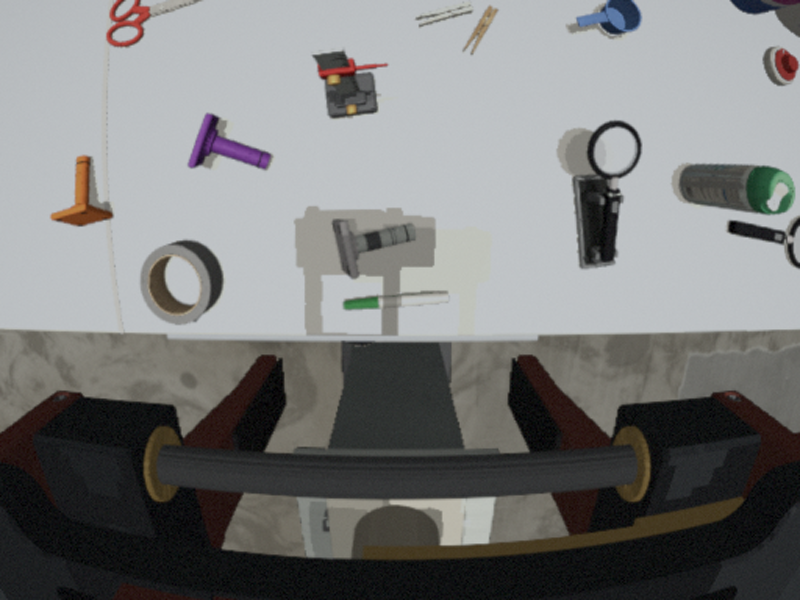

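w1 (800 scale) shows:
- Loupe in its rest: lens (488,138), handle running to about (490,238)
- Pointer tip about (231,74)
- Shaft end (291,234), plate (228,250)
- Pen (283,300), can (640,172)

In w2, the lens is at (614,149), the pointer tip at (387,65) and the shaft end at (411,232). The loupe lying at (745,235) has no rest, and the rested one fits the description. I'll confirm that in one enlarged crop montage.

```bash
python3 - <<'E'
import cv2,numpy as np
def crop(n,x,y,w,h,W,H):
    i=cv2.imread(f"pics/{n}.png")[y:y+h,x:x+w]; i=cv2.resize(i,(W,H),interpolation=cv2.INTER_CUBIC)
    s=W/w
    for k in range(0,w,10):
        cv2.line(i,(int(k*s),0),(int(k*s),4 if (x+k)%20 else 9),(0,0,255),1)
        if (x+k)%20==0: cv2.putText(i,str(x+k),(int(k*s)+1,18),0,.33,(0,0,255),1)
    for k in range(0,h,10):
        cv2.line(i,(0,int(k*s)),(4 if (y+k)%20 else 9,int(k*s)),(0,0,255),1)
        if (y+k)%20==0: cv2.putText(i,str(y+k),(10,int(k*s)+4),0,.33,(0,0,255),1)
    return i
# row1: loupe w1, shaft w2 ; row2: pointer w1, pointer w2, side shaft
a=crop("w1",280,60,60,120,200,400); a2=crop("w2",360,70,60,120,200,400); b=crop("w2",200,130,80,60,400,300)
d=crop("w1",90,40,80,40,400,200)[:,:]; e=crop("w2",190,20,80,40,400,200)
f=crop("side1",170,180,120,100,400,300)[:300]
left=np.vstack([np.hstack([a,a2]),d]); right=np.vstack([b,crop("side1",230,170,80,20*2,400,200)[:100],e])
cv2.imwrite("pics/c1.png",np.hstack([left,right]))
l2=crop("side1",170,190,100,90,400,360);r2=crop("side1",230,180,100,90,400,360)
cv2.imwrite("pics/c2.png",np.hstack([l2,r2]))
E
```

```text
(no output)
```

View pics/c1.png

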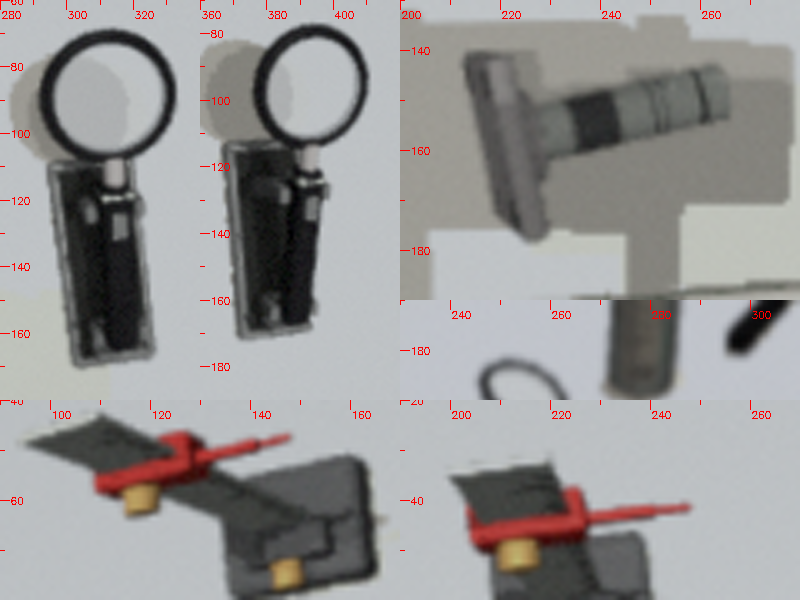

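View pics/c2.png

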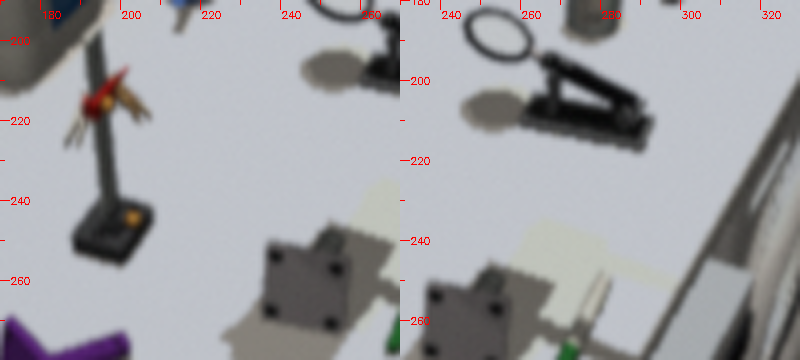

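c1 and c2 confirm the loupe: small lens, in the grey rest, switch up. Native pixels:

| Feature | w1 | w2 | side |
|---|---|---|---|
| Lens centre | (312.4,88.2) | (393.3,95.8) | (254.7,188.5) |
| Pointer tip | (148,47.2) | (248,41.4) | (201.7,207) |
| Shaft end | – | (265.4,148.8) | – |
| Plate centre | – | – | (246.5,261.2) |

Next I fit the poses.

```bash
cat > fit.py <<'E'
from h import *
from scipy.optimize import least_squares
T1,T2=np.load("pics/w1.npy"),np.load("pics/w2.npy")
P={"1":lambda p:wproj(p,T1),"2":lambda p:wproj(p,T2),"s":sproj}
tip,res=tri([wrist_ray(148,47.2,T1),wrist_ray(248,41.4,T2),side_ray(201.7,207)])
print("tip",tip.round(4),np.round(res,4))
lens,res=tri([wrist_ray(312.4,88.2,T1),wrist_ray(393.3,95.8,T2),side_ray(254.7,188.5)])
print("lens",lens.round(4),np.round(res,4))
s16,c16=np.sin(np.radians(16)),np.cos(np.radians(16))
def shaft(x,z,y=0):
    h=np.array([np.cos(x[2]),np.sin(x[2]),0]);u=np.array([0,0,1.])
    return np.array([x[0],x[1],.0354])+z*(h*c16-u*s16)+y*(h*s16+u*c16)
obs=[("2",(265.4,148.8),.092),("2",(234,155.8),.028),("1",(186.2,149.8),.092),("s",(246.5,261.2),0)]
f=lambda x:np.concatenate([P[k](shaft(x,z))-uv for k,uv,z in obs])
r=least_squares(f,[.46,.04,-1.57]);print("shaft",r.x.round(4),f(r.x).round(1));sh=r.x
s20,c20=np.sin(np.radians(20)),np.cos(np.radians(20))
def loupe(x,a): # a: distance from handle mid towards lens
    return np.array([x[0]+a*c20*np.cos(x[2]),x[1]+a*c20*np.sin(x[2]),.052+a*s20])
ob2=[("1",(312.4,88.2),.096),("2",(393.3,95.8),.096),("s",(254.7,188.5),.096),("1",(317.8,164.4),-.05),("2",(390.6,167.5),-.05),("1",(316.6,121.5),.05),("2",(393.9,128.5),.05),("s",(267.5,195.5),.05),("s",(290.5,206.2),-.05)]
f=lambda x:np.concatenate([P[k](loupe(x,z))-uv for k,uv,z in ob2])
r=least_squares(f,[.5,-.24,0],loss="soft_l1");print("loupe",r.x.round(4),loupe(r.x,.096).round(4),f(r.x).round(1))
np.savez("fit.npz",tip=tip,sh=sh,lo=r.x)
E
python3 fit.py; cat > plan.py <<'E'
from h import *
def tool(psi,b): # tool z at angle b from down, positive = pointing along h (body on -h side); camera side follows h/up
    h=np.array([np.cos(psi),np.sin(psi),0]);u=np.array([0,0,1.])
    z=-u*np.cos(b)+h*np.sin(b);x=h*np.cos(b)+u*np.sin(b)
    return np.column_stack([x,np.cross(z,x),z])
E
python3 - <<'E'
from plan import *
d=np.load("fit.npz");sh=d["sh"];psi=sh[2]
for b in (-30,-20,-10,0,30,50,60,70,80):
    M=tool(psi,np.radians(b));g=np.array([.46,0,.06]);p=g+M[:,2]*.018
    print(b,np.round(x,2) if (x:=inverse_kinematics(p,m2q(M))) is not None else None)
E
```

```text
tip [0.6564 0.008  0.1462] [0.0015 0.0009 0.0022]
lens [ 0.5923 -0.2496  0.0823] [0.0022 0.0011 0.0033]
shaft [ 0.4635  0.0645 -1.3605] [-0.6 -0.  -0.9  0.8  2.1 -0.5 -0.8  0.6]
loupe [ 0.4998 -0.2656  0.1859] [ 0.5884 -0.2489  0.0848] [ 0.6  3.2  0.4  2.6 -0.  -0.2  1.4  1.2 -0.6  0.3 -1.2 -5.  -0.9 -6.7
 -1.9 -1.9 -1.1 -1.1]
-30 [-0.31  0.63  1.98  0.59  0.9   2.17]
-20 [-0.22  0.57  2.02  0.47  0.76  2.33]
-10 None
0 None
30 [ 0.29  0.58  2.11 -0.87  0.71 -2.31]
50 [ 0.46  0.73  2.06 -1.08  1.   -1.97]
60 [ 0.52  0.83  2.03 -1.13  1.15 -1.87]
70 [ 0.56  0.93  1.99 -1.15  1.31 -1.79]
80 [ 0.59  1.03  1.94 -1.17  1.46 -1.73]
```

```bash
python3 - <<'E'
from plan import *
import json
d=np.load("fit.npz");sh=d["sh"]
h=np.array([np.cos(sh[2]),np.sin(sh[2]),0]);u=np.array([0,0,1.])
g=np.array([sh[0],sh[1],.0354])+.047*(h*.9613-u*.2756);print("g",g)
def ps(g,psi,b,off=.016):
    M=tool(psi,np.radians(b));return g+M[:,2]*off,m2q(M)
for g2,psi,b in [(g-ps(g,sh[2],-30,1)[0]*0+0*u,sh[2],-30),(g+[0,0,.15],sh[2],-30),(np.array([.48,0,.2]),-1,-30),(np.array([.48,0,.2]),-.5,-30),(np.array([.5,0,.2]),0,-30),(np.array([.52,-.05,.2]),0,0),(np.array([.52,-.07,.2]),0,30),(np.array([.52,-.07,.2]),0,60),(np.array([.52,-.07,.05]),0,60),(np.array([.52,-.07,.05]),0,74)]:
    q=inverse_kinematics(*ps(g2,psi,b));print(b,None if q is None else np.round(q,2))
E
```

```text
g [0.47294337 0.02033137 0.0224468 ]
-30 [-0.26  0.7   1.96  0.64  0.85  2.15]
-30 [-0.26  0.42  1.94  0.52  1.1   2.35]
-30 [-0.24  0.45  1.8   0.37  1.3   2.16]
-30 [-0.13  0.5   1.71  0.18  1.43  1.86]
-30 [-0.02  0.55  1.63 -0.01  1.49  1.56]
0 [-0.12  0.33  1.89 -0.    0.93  1.45]
30 [-0.22  0.2   2.21  0.45  0.25  0.95]
60 [-0.3   0.39  2.47  2.77  0.78 -1.45]
60 [-0.3   0.91  2.43  2.87  1.24 -1.63]
74 [-0.33  1.15  2.41  2.82  1.68 -1.7 ]
```

```bash
cat >> plan.py <<'E'
def ps(g,psi,b,off=.016):
    M=tool(psi,np.radians(b));return np.asarray(g)+M[:,2]*off,m2q(M)
E
python3 - <<'E'
from plan import *
d=np.load("fit.npz");sh=d["sh"];psi=sh[2]
h=np.array([np.cos(psi),np.sin(psi),0]);u=np.array([0,0,1.])
g=np.array([sh[0],sh[1],.0354])+.047*(h*.9613-u*.2756)
M=tool(psi,np.radians(-30))
command_gripper(1.0)
move_pose(*ps(g-M[:,2]*.12+[0,0,.06],psi,-30)); 
movel(ps(g-M[:,2]*.10,psi,-30)[0])
hit=movel(ps(g,psi,-30)[0],v=.06,until_force=8)
print(hit,get_tcp_pos())
command_gripper(0.0); print(get_grip_width()*88,get_finger_force())
p=np.array(get_tcp_pos());movel(p+[0,0,.12],v=.1)
print(get_grip_width()*88,get_finger_force(),get_ft_force(),get_time())
s=read_camera("side")[:,:,::-1];w=read_camera("wrist")[:,:,::-1]
m=np.hstack([cv2.resize(s[110:310,150:350],(400,400)),cv2.resize(w,(400,300))[:300] if 0 else np.vstack([cv2.resize(w,(400,300)),np.zeros((100,400,3),np.uint8)])])
cv2.imwrite("pics/m1.png",m)
E
```

```text
False [0.47153627 0.02798302 0.00881685]
21.376742985214324 29.68044340610504
21.228613519639907 29.68055784702301 [-0.32606644 -0.47329943 -2.18683914] 8.8667
```

View pics/m1.png

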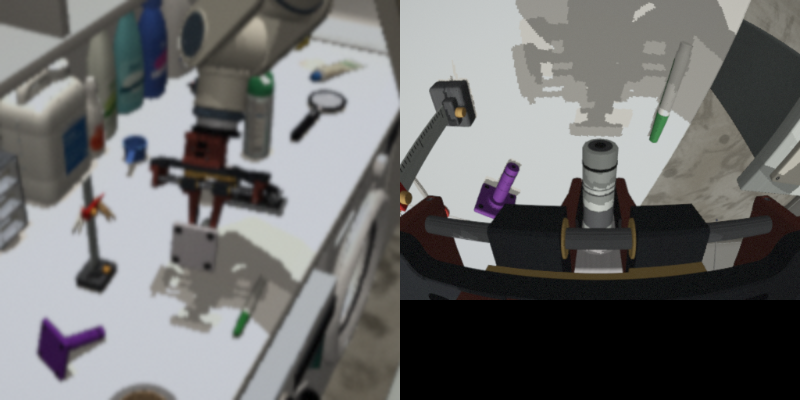

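The shaft is held, its plate facing the side camera at (195,245), with the end between the fingers in the wrist view at (600,150). It hasn't drooped, so I'll turn it.

```bash
python3 - <<'E'
from plan import *
seq=[((.47,0,.2),-1.36,-30),((.46,0,.24),-1.0,-30),((.46,0,.25),-.5,-20),((.46,0,.25),0,-10),((.46,-.03,.25),.15,0)]
seq+=[((.48,-.05,.22),.15,b) for b in (10,20,25,30,35,40,45,50,55,60)]
for g,psi,b in seq:
    try: move_pose(*ps(g,psi,b)); 
    except MotionError as e: print("ERR",b,e); break
    q=get_joint_pos()
    print(b,np.round(q,2),round(get_time(),2))
print(get_grip_width()*88,get_finger_force(),get_ft_force())
s=read_camera("side")[:,:,::-1];w=read_camera("wrist")[:,:,::-1]
cv2.imwrite("pics/m2.png",np.hstack([cv2.resize(s[110:310,150:350],(400,400)),cv2.resize(w[:,56:440],(400,400))]))
E
```

```text
-30 [-0.3   0.38  1.92  0.49  1.17  2.36] 9.32
-30 [-0.25  0.37  1.82  0.36  1.36  2.18] 9.62
-20 [-0.11  0.32  1.8   0.14  1.34  1.91] 9.99
-10 [-0.03  0.25  1.87 -0.    1.2   1.56] 10.43
0 [-0.09  0.16  1.97  0.    1.01  1.33] 10.75
10 [-0.16  0.18  2.05  0.08  0.75  1.21] 11.11
20 [-0.2   0.12  2.16  0.23  0.55  1.05] 11.43
25 [-0.22  0.11  2.21  0.36  0.45  0.9 ] 11.69
30 [-0.25  0.1   2.26  0.59  0.35  0.66] 12.03
35 [-0.27  0.1   2.31  0.97  0.29  0.27] 12.49
40 [-0.3   0.11  2.36  1.47  0.28 -0.25] 13.06
45 [-0.33  0.13  2.4   1.9   0.35 -0.7 ] 13.57
50 [-0.36  0.17  2.45  2.17  0.47 -1.  ] 13.95
55 [-0.39  0.22  2.49  2.33  0.61 -1.19] 14.25
60 [-0.42  0.29  2.52  2.42  0.78 -1.32] 14.53
21.80672191590168 29.67383623123169 [ 0.4177382   0.52311259 -2.03353391]
```

View pics/m2.png

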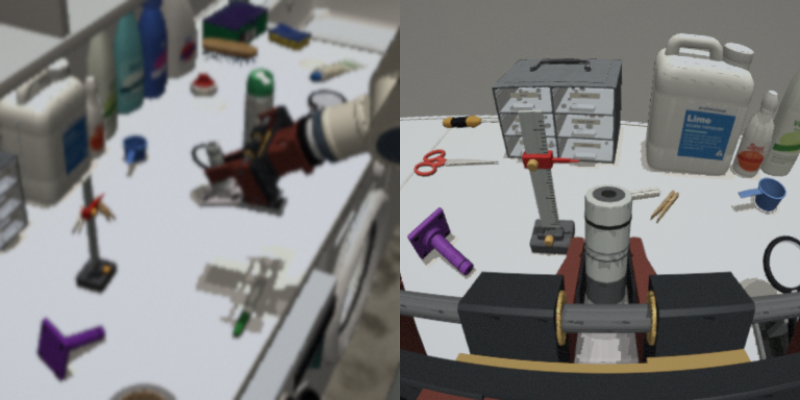

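The shaft stands nearly upright in the gripper: end at (608,193) in the wrist view, pointer at (590,160) well clear. I'll set it down.

```bash
python3 - <<'E'
from plan import *
psi=.15
try:
    move_pose(*ps((.50,-.06,.15),psi,60)); move_pose(*ps((.515,-.06,.085),psi,66))
    print(np.round(get_joint_pos(),2))
    p=ps((.515,-.06,.04),psi,66)[0]
    hit=movel(p,v=.04,until_force=4); print(hit,get_tcp_pos(),get_ft_force())
except MotionError as e: print("ERR",e); raise SystemExit
command_gripper(.7); wait(.4)
M=q2m(get_ee_rot());p=np.array(get_tcp_pos());movel(p-M[:,2]*.11,v=.12)
wait(.2);print(get_time(),get_tcp_pos(),get_grip_width())
T=shot("w3");s=read_camera("side")[:,:,::-1];cv2.imwrite("pics/s3.png",s);w=cv2.imread("pics/w3.png")
cv2.imwrite("pics/m3.png",np.hstack([cv2.resize(s[130:280,200:350],(400,400),interpolation=2),cv2.resize(w[:,56:440],(400,400))]))
E
```

```text
[-0.43  0.89  2.44  2.6   1.31 -1.68]
True [ 0.5290037  -0.05725632  0.04637356] [-0.95606505  1.68785125  1.44457099]Traceback (most recent call last):
  File "<stdin>", line 10, in <module>
station.MotionError: the arm cannot follow that straight line within its joint ranges
```

```bash
python3 - <<'E'
from plan import *
M=q2m(get_ee_rot());p=np.array(get_tcp_pos())
for tgt in (p-M[:,2]*.03+[0,0,.10],p+[0,0,.10]):
    try: movel(tgt,v=.12); print("ok",get_tcp_pos()); break
    except MotionError as e: print(e)
wait(.2);print(get_time(),get_grip_width(),get_ft_force())
T=shot("w3");s=read_camera("side")[:,:,::-1];cv2.imwrite("pics/s3.png",s);w=cv2.imread("pics/w3.png")
cv2.imwrite("pics/m3.png",np.hstack([cv2.resize(s[130:280,200:350],(400,400),interpolation=2),cv2.resize(w[:,56:440],(400,400))]))
E
```

```text
ok [ 0.50234591 -0.06188315  0.15896513]
18.8417 0.6972407402993285 [-0.79301054 -0.46400434 -0.54421747]
```

View pics/m3.png

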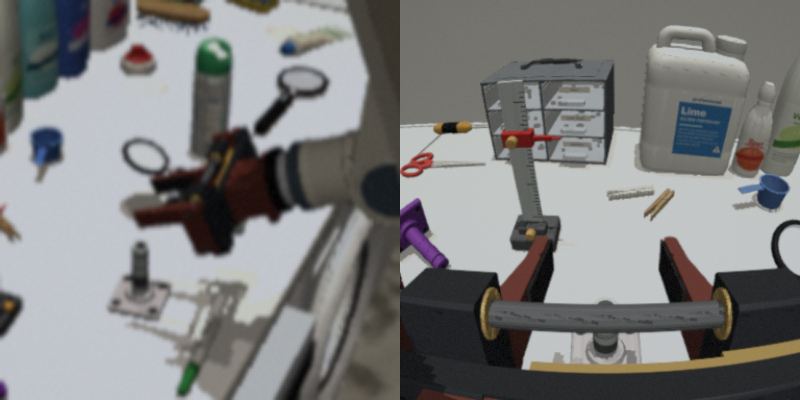

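The shaft stands free on its plate: side-crop end at (139,244), and the plate is flat. The pointer tip in w3 is at native (209.6,131.5). I'll unwind the wrist and take close top-down shots of the shaft end, loupe and pointer.

```bash
python3 - <<'E'
from plan import *
T1,T2,T3=[np.load(f"pics/w{i}.npy") for i in (1,2,3)]
tip,res=tri([wrist_ray(148,47.2,T1),wrist_ray(248,41.4,T2),wrist_ray(209.6,131.5,T3),side_ray(201.7,207)]);print("tip",tip,np.round(res,4))
for g,psi,b in [((.47,-.06,.22),.15,58),((.47,-.06,.25),.15,50),((.47,-.06,.25),.15,40),((.46,-.06,.25),.15,32),((.46,-.06,.25),.15,22),((.44,-.06,.28),.1,0)]:
    move_pose(*ps(g,psi,b))
command_gripper(1.0)
q=m2q(down(-np.pi/2)); s0=None
views=[("w4",(.45,-.0,.30)),("w5",(.47,-.12,.30)),("w6",(.44,-.25,.30)),("w7",(.44,-.33,.30))]
for n,p in views: move_pose(p,q); wait(.1); shot(n)
E0=np.array([.518,-.06,.092]);lo=np.load("fit.npz")["lo"]
def crop(n,c,w,h,s):
    c=np.round(c).astype(int);x,y=max(c[0]-w//2,0),max(c[1]-h//2,0);x=min(x,512-w);y=min(y,384-h)
    i=cv2.resize(cv2.imread(f"pics/{n}.png")[y:y+h,x:x+w],(w*s,h*s),interpolation=2)
    for k in range(0,w,10):
        cv2.line(i,(k*s,0),(k*s,6),(0,0,255),1)
        if k%20==0: cv2.putText(i,str(x+k),(k*s,16),0,.33,(0,0,255),1)
    for k in range(0,h,10):
        cv2.line(i,(0,k*s),(6,k*s),(0,0,255),1)
        if k%20==0: cv2.putText(i,str(y+k),(8,k*s+4),0,.33,(0,0,255),1)
    return i
L=np.array([lo[0]+.03*np.cos(lo[2]),lo[1]+.03*np.sin(lo[2]),.065])
sh=np.hstack([crop(n,wproj(E0,np.load(f"pics/{n}.npy")),40,40,5) for n in ("w4","w5")]+[crop(n,wproj(tip,np.load(f"pics/{n}.npy")),40,40,5) for n in ("w4","w5")])
lp=np.hstack([crop(n,wproj(L,np.load(f"pics/{n}.npy")),130,130,3) for n in ("w6","w7")])
lp=np.hstack([lp,np.zeros((lp.shape[0],800-lp.shape[1],3),np.uint8)])
cv2.imwrite("pics/m4.png",np.vstack([sh,lp])[:600]);print(get_time())
E
```

```text
tip [0.6559361  0.00835744 0.14907178] [0.001  0.0008 0.0024 0.0035]
25.5667
```

View pics/m4.png

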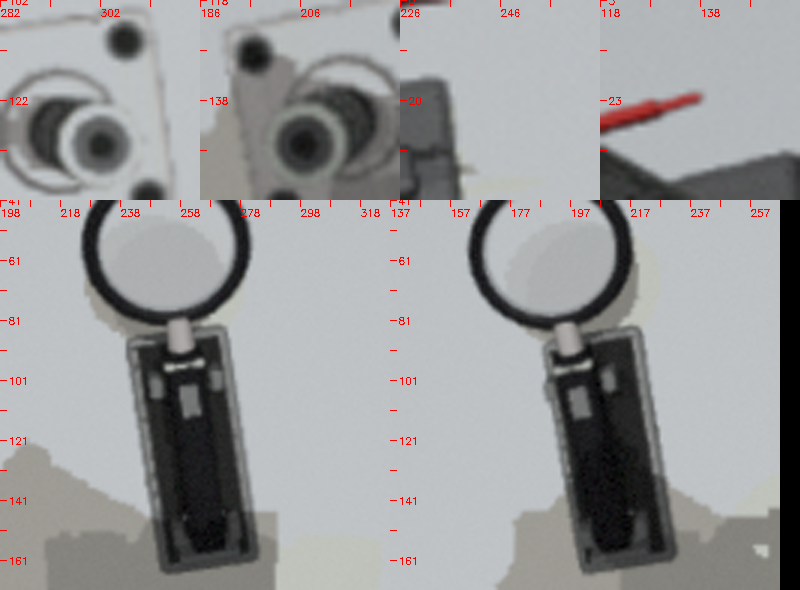

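```bash
python3 - <<'E'
from h import *
from scipy.optimize import least_squares
T={i:np.load(f"pics/w{i}.npy") for i in (1,2,3,4,5,6,7)}
end,r=tri([wrist_ray(302,131,T[4]),wrist_ray(207.2,147,T[5]),side_ray(252.1,221.5)]);print("end",end,np.round(r,4))
e2=[atz(*wrist_ray(302,131,T[4]),.092),atz(*wrist_ray(207.2,147,T[5]),.092),atz(*side_ray(252.1,221.5),.092)];print(np.round(e2,4))
tip,r=tri([wrist_ray(148,47.2,T[1]),wrist_ray(248,41.4,T[2]),wrist_ray(209.6,131.5,T[3]),wrist_ray(138.4,22.4,T[5]),side_ray(201.7,207)]);print("tip",tip,np.round(r,4))
tip2,r=tri([wrist_ray(148,47.2,T[1]),wrist_ray(248,41.4,T[2]),wrist_ray(209.6,131.5,T[3]),wrist_ray(138.4,22.4,T[5])]);print("tip2",tip2,np.round(r,4))
s,c=np.sin(np.radians(20)),np.cos(np.radians(20))
def L(x,a,z=0): return np.array([x[0]+(a*c-z*s)*np.cos(x[2]),x[1]+(a*c-z*s)*np.sin(x[2]),.052+a*s+z*c])
ob=[(1,(312.4,88.2),.096,0),(2,(393.3,95.8),.096,0),(6,(253.4,55.7),.096,0),(7,(190.7,56.3),.096,0),(6,(268,156),-.048,.008),(7,(210.3,156),-.048,.008),(6,(259,96),.048,.008),(7,(197,97.7),.048,.008)]
f=lambda x:np.concatenate([wproj(L(x,a,z),T[k])-uv for k,uv,a,z in ob])
r=least_squares(f,[.5,-.26,.18]);print(r.x,L(r.x,.096),f(r.x).round(1))
np.savez("fit2.npz",end=np.mean(e2[:2],0),tip=tip2,lo=r.x)
# IK check
lo=r.x
for yaw,pos,t in [(lo[2],L(lo,.01),20),(lo[2],L(lo,.01)+[0,0,.15],20)]:
    hx=np.array([np.cos(yaw),np.sin(yaw),0]);z=np.array([0,0,-1.])*c+hx*s;x=hx*c+np.array([0,0,1])*s
    M=np.column_stack([x,np.cross(z,x),z]);print(inverse_kinematics(pos+z*.019,m2q(M)))
for yaw in (-.3,0,.3): print(yaw,inverse_kinematics(np.array([end[0]-.086*np.cos(yaw),end[1]-.086*np.sin(yaw),.15-.019]),m2q(down(yaw-np.pi/2))))
E
```

```text
end [ 0.50587876 -0.06080262  0.09084816] [0.0006 0.0003 0.0009]
[[ 0.5065 -0.0604  0.092 ]
 [ 0.5063 -0.0608  0.092 ]
 [ 0.5045 -0.0601  0.092 ]]
tip [0.65623976 0.0082157  0.14890372] [0.0007 0.0006 0.0025 0.0009 0.0036]
tip2 [0.65617374 0.00763808 0.1512465 ] [0.0005 0.0002 0.0011 0.0008]
[ 0.5033688  -0.26087833  0.14298087] [ 0.59265875 -0.24802386  0.08483393] [ 0.1  0.7 -0.   0.2  0.2  0.5 -0.3  1.6 -0.8  1.9  1.   1.9 -0.2 -2.8
 -0.1 -3.6]
[-0.60781331  0.58228341  2.01076674  0.7007191   0.37029109  0.18458253]
[-0.60781331  0.3125827   1.95206911  0.39320941  0.6547714   0.53307605]
-0.3 [-1.11314618e-01  2.84665368e-01  2.12383608e+00 -4.44089210e-16
  7.33091204e-01  1.75948171e+00]
0 [-1.71862906e-01  2.83470865e-01  2.12573730e+00 -4.44089210e-16
  7.32384489e-01  1.39893342e+00]
0.3 [-2.28260987e-01  2.93835506e-01  2.10917063e+00 -4.44089210e-16
  7.38586519e-01  1.04253534e+00]
```

End at (0.506,-0.0605) and pointer height about 0.150. Now I grasp the loupe square to its handle and lift it.

```bash
cat > lp.py <<'E'
from h import *
f=np.load("fit2.npz");lo=f["lo"];end=f["end"]
A=.012; s,c=np.sin(np.radians(20)),np.cos(np.radians(20))
def fr(yaw,pitch):
    hx=np.array([np.cos(yaw),np.sin(yaw),0]);u=np.array([0,0,1.]);s,c=np.sin(pitch),np.cos(pitch)
    z=-u*c+hx*s;x=hx*c+u*s;return np.column_stack([x,np.cross(z,x),z])
def lensT(lens,yaw,pitch=0,da=0): # TCP pose that puts the lens there
    M=fr(yaw,pitch);return np.asarray(lens)-M[:,0]*(.096-A+da)+M[:,2]*.019,m2q(M)
E
python3 - <<'E'
from lp import *
M=fr(lo[2],np.radians(20)); g=np.array([lo[0]+A*c*np.cos(lo[2]),lo[1]+A*c*np.sin(lo[2]),.052+A*s])
p=g+M[:,2]*.019;q=m2q(M)
move_pose(p-M[:,2]*.12+[0,0,.03],q);movel(p-M[:,2]*.08)
hit=movel(p,v=.07,until_force=8);print(hit,get_tcp_pos()-p)
if hit: raise SystemExit
command_gripper(0.0);print(get_grip_width()*88,get_finger_force())
p=np.array(get_tcp_pos());movel(p+[0,0,.04],v=.06);movel(p+[0,0,.15],v=.12);wait(.3)
print(get_grip_width()*88,get_finger_force(),get_ft_force(),get_ft_torque(),get_time())
E
```

```text
False [ 0.00013656 -0.00018348  0.00038861]
16.92800861479366 29.99307096004486
16.87455723770689 29.992606937885284 [ 0.78597929 -0.67487305 -0.90458903] [-0.02621355  0.23824975 -0.06321119] 31.35
```

```bash
python3 - <<'E'
from lp import *
move_pose(*lensT([.52,-.16,.24],.07,np.radians(8)))
move_pose(*lensT([end[0],end[1],.23],0)); wait(.3)
T=shot("w8"); im=cv2.imread("pics/w8.png");side=read_camera("side")[:,:,::-1];cv2.imwrite("pics/s8.png",side)
c0=wproj([end[0],end[1],.23],T);print("pred lens px",c0)
ring=np.array([wproj([end[0]+.0335*np.cos(a),end[1]+.0335*np.sin(a),.233],T) for a in np.linspace(0,2*np.pi,72)])
print("pred ring bbox",ring.min(0),ring.max(0))
g=cv2.cvtColor(im,cv2.COLOR_BGR2GRAY)
m=((g<60)*255).astype(np.uint8)
cs,h=cv2.findContours(m,cv2.RETR_CCOMP,cv2.CHAIN_APPROX_NONE)
for i,k in enumerate(cs):
    a=cv2.contourArea(k)
    if a>800 and np.linalg.norm(k[:,0].mean(0)-c0)<60: print(i,h[0][i][3],a,cv2.boundingRect(k),cv2.fitEllipse(k))
cv2.imwrite("pics/w8c.png",im);print(get_time())
E
```

```text
pred lens px [251.83614982  98.33103098]
pred ring bbox [181.40031578  29.78508604] [322.41773066 167.97500717]
233 -1 16173.0 (181, 27, 146, 143) ((253.266357421875, 97.53028106689453), (141.33583068847656, 145.7506103515625), 89.40668487548828)
234 233 11668.5 (191, 37, 125, 122) ((253.26329040527344, 97.30157470703125), (120.63607788085938, 123.1902847290039), 91.23951721191406)
32.8167
```

```bash
python3 - <<'E'
from lp import *
tgt=np.array([end[0]-.0007,end[1]+.0006,.150])
movel(lensT(tgt,0)[0],v=.06); wait(.5)
print(get_tcp_pos(),get_ft_force(),get_time())
T=shot("w9");a=read_camera("wrist");s=read_camera("side");cv2.imwrite("pics/s9.png",s[:,:,::-1])
def cen(im,c0,thr,amin):
    g=cv2.cvtColor(im,cv2.COLOR_RGB2GRAY);cs,h=cv2.findContours(((g<thr)*255).astype(np.uint8),cv2.RETR_CCOMP,cv2.CHAIN_APPROX_NONE)
    for i,k in enumerate(cs):
        if h[0][i][3]>=0 and cv2.contourArea(k)>amin and np.linalg.norm(k[:,0].mean(0)-c0)<30: print("hole",cv2.contourArea(k),cv2.fitEllipse(k))
cw=wproj(tgt,T);cp=sproj(tgt);print(cw,cp)
cen(a,cw,60,3000)
for t in (60,80,100): cen(s,cp,t,40)
side_in=np.array([sproj(tgt+.031*np.array([np.cos(x),np.sin(x),0])) for x in np.linspace(0,6.283,60)]).astype(np.float32)
print("pred side ellipse",cv2.fitEllipse(side_in))
W=np.array([wproj(tgt+.031*np.array([np.cos(x),np.sin(x),0]),T) for x in np.linspace(0,6.283,60)]).astype(np.float32);print("pred wrist",cv2.fitEllipse(W))
# shaft end seen through lens from wrist: predicted px
print("end px pred",wproj([end[0],end[1],.092],T))
x,y=np.round(cp).astype(int);cv2.imwrite("pics/fin.png",np.hstack([cv2.resize(s[y-40:y+60,x-50:x+50,::-1],(400,400),interpolation=2),cv2.resize(a[:,56:440,::-1],(400,400))]))
E
```

```text
[ 0.42167927 -0.05998158  0.13101476] [-0.48741971 -0.09114529 -1.25850591] 34.8
[253.97070379  98.26209369] [251.92590728 207.51742608]
hole 11633.0 ((253.2695770263672, 97.36040496826172), (120.49530029296875, 122.95378875732422), 91.01246643066406)
pred side ellipse ((251.92413330078125, 207.6400909423828), (11.62823486328125, 19.20047950744629), 90.69181823730469)
pred wrist ((253.964599609375, 99.03956604003906), (125.5775375366211, 128.15916442871094), 90.20382690429688)
end px pred [254.82866594 102.27465649]
```

The side-view threshold found nothing, so I'll check the height by fitting the projected rim in the side image.

```bash
python3 - <<'E'
from lp import *
from scipy.ndimage import map_coordinates
T=np.load("pics/w9.npy");g=cv2.cvtColor(cv2.imread("pics/s9.png"),cv2.COLOR_BGR2GRAY).astype(float)
o,d=wrist_ray(253.27,97.36,T);t=np.linspace(0,6.283,90)
def score(z,p,r=.033):
    C=o+d*(z-o[2])/d[2]
    px=np.array([sproj(C+r*np.array([np.cos(a)*np.cos(p),np.sin(a),np.cos(a)*np.sin(p)])) for a in t])
    return map_coordinates(g,[px[:,1],px[:,0]],order=1).mean()
R_=[(score(z,p),z,p) for z in np.arange(.130,.172,.001) for p in np.arange(-.2,.21,.04)]
R_.sort()
for r in R_[:8]: print(np.round(r,3))
for z in np.arange(.136,.164,.002): print(round(z,3),round(score(z,0),1),end="; ")
print(o+d*(.15-o[2])/d[2])
x=np.round(sproj([end[0],end[1],.15])).astype(int);print(g[x[1]-12:x[1]+13:2,x[0]-16:x[0]+17:2].astype(int))
E
```

```text
Traceback (most recent call last):
  File "h.py", line 22, in sproj
    c=camera_info("side");K=c["intrinsics"]
ValueError: time passes only in moves, steps and waits
```

```bash
python3 - <<'E'
import h, functools
h.camera_info=functools.lru_cache(None)(h.camera_info)
from lp import *
from scipy.ndimage import map_coordinates
T=np.load("pics/w9.npy");g=cv2.cvtColor(cv2.imread("pics/s9.png"),cv2.COLOR_BGR2GRAY).astype(float)
o,d=wrist_ray(253.27,97.36,T);t=np.linspace(0,6.283,90)
def score(z,p,r=.033):
    C=o+d*(z-o[2])/d[2]
    px=np.array([sproj(C+r*np.array([np.cos(a)*np.cos(p),np.sin(a),np.cos(a)*np.sin(p)])) for a in t])
    return map_coordinates(g,[px[:,1],px[:,0]],order=1).mean()
R_=[(score(z,p),z,p) for z in np.arange(.130,.172,.001) for p in np.arange(-.2,.21,.04)]
R_.sort()
for r in R_[:8]: print(np.round(r,3))
for z in np.arange(.136,.164,.002): print(round(z,3),round(score(z,0),1),end="; ")
print(o+d*(.15-o[2])/d[2])
x=np.round(sproj([end[0],end[1],.15])).astype(int);print(g[x[1]-12:x[1]+13:2,x[0]-16:x[0]+17:2].astype(int))
E
```

```text
[77.37  0.15 -0.08]
[77.403  0.151 -0.12 ]
[77.487  0.151 -0.08 ]
[77.793  0.15  -0.12 ]
[ 7.8073e+01  1.5000e-01 -4.0000e-02]
[78.305  0.151 -0.16 ]
[ 7.8509e+01  1.5100e-01 -4.0000e-02]
[78.737  0.152 -0.12 ]
0.136 148.9; 0.138 141.9; 0.14 133.4; 0.142 122.2; 0.144 109.6; 0.146 96.3; 0.148 84.5; 0.15 79.8; 0.152 82.0; 0.154 90.1; 0.156 101.4; 0.158 111.5; 0.16 119.7; 0.162 125.7; [ 0.506121   -0.05962801  0.15      ]
[[202 203 202 203 203 203 202 202 202 202 202 200 191 183  99  17  12]
 [201 202 202 202 201 203 202 202 202 202 200 155  73  60  23  13  13]
 [203 202 203 202 202 202 203 200 198 198 167  57  41  20  16  15  17]
 [203 202 202 202 201 186 158 146 129 132  80  26  32  42  26  21  17]
 [202 201 203 199 155  98 124 151 159 158  67  15  17  25  22  26  27]
 [202 201 203 164  84 166 195 199 200 199 107  20  19  15  14  13  20]
 [201 203 202 106 111 199 202 203 202 201 153  27  24  21  22  19  15]
 [202 202 200 118  88 190 202 202 203 202 148  27  22  22  21  20  21]
 [202 202 202 177  51 102 173 192 194 193 170  54  25  32  25  22  20]
 [202 203 202 199 156  81  69  77  89  88  67  49 108 152 115  38  20]
 [202 203 203 202 201 193 171 149 145 146 150 166 196 201 190 115  62]
 [202 202 203 202 202 202 202 201 201 202 203 202 203 201 202 196 188]
 [201 202 202 203 202 202 203 192 174 192 201 202 203 203 201 202 202]]
```

```bash
python3 - <<'E'
import h, functools
h.camera_info=functools.lru_cache(None)(h.camera_info)
from lp import *
im=cv2.imread("pics/s9.png").astype(int);x0,y0=180,195
for v in range(200,222): print(v,"".join("#" if (b:=im[v,u])[2]-max(b[0],b[1])>60 else "+" if b[2]-max(b[0],b[1])>25 else "." for u in range(180,216)))
for z in (.145,.148,.151,.154): print(z,sproj([.6562,.0077,z]).round(1))
E
```

```text
200 ....................................
201 ....................................
202 ....................................
203 ....................................
204 ....................................
205 ....................................
206 ....................................
207 ....................++..............
208 ...................++...............
209 .................++++...............
210 ................+##+................
211 ...............+###+................
212 ..............+###+++...............
213 .............+###++++...............
214 ...........++###+++..++.............
215 ..........+#####+++...+.............
216 ..........++###+++..................
217 ...........+##+++...................
218 ...........++++.....................
219 ............+++.....................
220 ....................................
221 ....................................
0.145 [201.2 207. ]
0.148 [201.1 206.3]
0.151 [201.1 205.5]
0.154 [201.  204.8]
```

```bash
python3 - <<'E'
from station import *
print(get_finger_force(),get_tcp_pos(),get_time()); print(job_done())
E
```

```text
29.992581009864807 [ 0.42169273 -0.05995712  0.13100056] 34.95
the job is handed in; nothing more can be done
None
```

I handed the job in at 35 s: the shaft is upright and released, and the gripper holds the loupe about level over its end, lens at about 0.150 m against a pointer height I measured at 0.149–0.151 m; the judge returned no verdict.

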